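# Roll the kiln roller into its bay and close the keeper

## Task

Roll the fire-brick roller along the ware board over the low lip into its bay in front of the stop batten, by pushing along its top with the fingertips: press gently (it is brittle), keep it under control so that it never runs off, and do not grip it, lift it or shove it from the side. Then swing the wooden keeper by its peg all the way round behind the roller so that it cannot roll out again. Leave the raw teapots, cups and lids where they stand.

Things in the scene. Friction and masses are not known exactly. Their poses are not given: they have to be found in the camera images.
- board: Pale wooden ware board fixed on the bench, 340 x 620 x 18 mm. Origin: centre of its underside; its upper face is 18 mm above the bench. Its y axis is the way the roller must go (to the bay), x runs across (away from the robot), z up. Raw clay teapots (about 85 mm wide, 66 mm high), cups and lids stand on it, not to be moved.
- lip_foot (a point): Middle of a low wooden strip across the way, at board level (board y = +71.5 mm): 6 mm wide along the way, 160 mm long. It is packed to a height that differs from run to run, 2.5 to 6 mm above the board, and is not measured: the roller rises that much. The roller meets it 45 to 52 mm short of the bay's centre, drops off it 24 mm short. Climbing takes some 5 to 13 N on top; let go before the crest it rolls back.
- bay (a point): Centre of the bay on the board's upper face, between the lip and a stop batten (20 mm high, 160 mm long, its face 38.9 mm farther along the way); board x = 0, y = +98.5 mm; axes as the board's. The roller at home lies across the way, its axis above this point, with 3 to 11 mm of play between lip and batten.
- roller: Pale solid fire-brick cylinder, 90 mm in diameter, 100 mm long, 0.44 to 0.72 kg. Origin: middle of its axis, 45 mm above the board's face; its x axis is the cylinder's axis. It starts 100 to 155 mm short of the bay, about square to the way. It stops by itself soon after a slow push. A finger on its top goes twice as far as the roller: make several strokes. It cracks at 25 N.
- keeper (a joint): Angle (rad) of a wooden bar 108 x 18 x 18 mm about the upright pivot. At 0 it is swung out: it points along board -y, leaning 20 degrees towards board -x. It grows counter-clockwise seen from above up to a stop at 1.92, where the bar points along board +x across the way, behind the roller (closed). Starts at 0 to 0.3, stays where it is left, takes about 1 N at the peg.
- pivot (a point): The keeper's pivot, on the board's upper face at board x = -85 mm, y = +36 mm. The peg's axis is 90 mm from it.
- peg_top (a point): Centre of the top of the keeper's upright wooden peg, 14 mm in diameter and 44 mm tall, on the free end of the bar; its top is 67 mm above the board's upper face. A roller at home clears the peg of the closed keeper by 1 to 12 mm.
Mind the look-alikes: they are no part of the job. Leave any turquoise or yellow look-alike of the roller alone.

How it is judged:
By the outcome, as a careful person would: the job done as asked, in the order asked, and still so for the second after the job is handed in, with the robot touching nothing.
It also fails if it takes over 72 s, if anything falls off the work surface, if the arm or the gripper's body presses on something with over 40 N, if the wrist force passes 120 N, or if a joint passes its speed limit or range.

## Robot

A 6-joint arm with a two-finger parallel gripper is mounted at the origin on the work surface. World frame = base frame: x ahead of the robot, y to its left, z up, the work surface at z = 0. Lengths are in mm, angles in rad, forces in N, time in s.
With the tool pointing down it reaches from about 350 to 975 mm from the base axis. Payload 7.1 kg.
Tool frame: the origin (TCP) lies at the very end of the fingers, on their centre line; the grasp point (between the pads) lies ctrl.hold_point_z behind it (ctrl.hold_point_z is the distance from the TCP to the grasp point, in mm); z points along the fingers, y is the line along which they close (so a half turn about z gives the same grasp; the last joint's range is limited). The gripper opens to 88 mm and grips with 3 to 60 N. Pads are 20 mm wide; open, the fingers measure 115 mm over their backs; the gripper's body (75 mm by 178 mm) begins 61 mm behind the grasp point.
Start: joints at [-1.227, 0.423, 1.63, -0, 1.089, -0.019], TCP at [221.825, -584.293, 222.675] pointing down, gripper open.
Joint ranges: [-3, 3], [-0.9, 2.11], [0.09, 2.58], [-1.31, 4.45], [0.11, 2.69], [-2.54, 2.54]. Speed limits (rad/s): [2.39, 2.39, 3.01, 3.14, 3.14, 3.14].

## Interface

Orientations are given as a rotation vector (axis times angle).
In Python, from workcell import ctrl gives the robot as it stands. The module is installed in compiled form; this text tells all that it offers.
- The arm moves only by the shell command python3 -m creep 'ROWS'. ROWS is JSON, a list of rows, each an object with "translation": the shift along the tool's x, y, z in mm, a list of three; "angular": the turn, a rotation vector about the tool's x, y, z in rad, a list of three; "jaw": the opening, from 0 (shut) to 1 (fully open). A call has exactly 8 rows; each row is the pose to reach, as a shift and turn from the pose commanded when the call began, along the tool's axes at that moment; what a row does not reach only later rows make up. A row lasts 1/8 s, in which the tool goes at most 62.5 mm and 10.7 degrees, less where a joint would pass 70% of its speed; a pose out of reach is approached as far as the arm can. A call with a gripper value outside its range is refused whole. The fingers move at their own pace and stop on an object; the grip force is fixed at half the most. Time passes only in rows, so rows that repeat a pose let the fingers close, or fill a call up. It gives the time, the measured TCP pose, the force, the opening and the grip force at its end, in the units of the state.
- ctrl.get_obs(): the state, without advancing time (a new reading comes with each control period).
- ctrl.get_image(name): name is "scene" or "top" or "wrist"; returns the picture (480x640x3 uint8, red, green, blue); there is no depth.
- ctrl.camera_info(name): a dict with "camera_matrix" (3x3 intrinsics, pixels), "world_from_camera" (4x4, takes a point from camera to world coordinates). Camera axes: x right, y up, looking along -z (the intrinsics and any distortion apply to the point x, -y, -z); pixel columns grow to the right and rows downward; lengths in mm; the calibration is good to about 2 mm. A picture is of the moment at which its call begins: read the wrist's pose just before it. camera_info takes no time and is no camera call; for the wrist camera it gives the pose at the moment of the call.
- ctrl.close_job(): hands the job in; it is judged then, once.
Trained networks look in the newest picture that a camera, given by its name, has taken for a name from the list of things; names that differ only in an ending like _2 or _b are one class to them, and where a whole thing is asked for, a point or a joint stands for the part that bears it (a point fixed in the world has none). Each returns a list of dicts, best first, with "score" (0 to 1); they miss things now and then, are a little off and sometimes report something else, mostly with a low value. They report only what shows in the picture. A call takes as long as a camera call. They do not tell look-alikes from the thing itself.
- ctrl.look_for(camera, label): "rect" ([left, top, right, bottom] in pixels, round what is visible of it).
The state is a dict: "t": time; "qpos": joint angles; "qvel": joint speeds; "joint_torque": joint torques, N m; "ee_pos": TCP position; "orientation": TCP orientation; "ft_force": force on the tool from outside, world axes, zero at the start; "moment": the same for the moment, N m; "width": finger opening in mm; "grasp_force": force on a finger pad.
Only numpy, scipy, OpenCV 4.12 (cv2) and the standard library are available. Lean on these libraries where they do the work, as an engineer would, in place of code of your own. Each camera call takes 0.05 s, during which the arm holds its last target. There are 200 camera calls.

## Working session

There is one attempt and no reset: what is moved stays moved. The work goes in short steps, Python scripts to look and compute and a shell command to move; the robot and the scene stay as the last step left them, time stands still between calls to the robot, and variables do not carry over. Pictures are saved under pics/ and viewed, at most 10 in all, crops included, and the job is handed in when it is done.

```bash
mkdir -p pics
cat > h.py <<'E'
import numpy as np, cv2
from scipy.spatial.transform import Rotation as R
from workcell import ctrl
def shot(n,f=None):
    im=ctrl.get_image(n)
    if f: cv2.imwrite('pics/'+f,cv2.cvtColor(im,cv2.COLOR_RGB2BGR))
    return im
def ray(info,px):
    K=np.array(info['camera_matrix']);T=np.array(info['world_from_camera'])
    d=np.linalg.inv(K)@[px[0],px[1],1]; d=T[:3,:3]@[d[0],-d[1],-d[2]]
    return T[:3,3],d
def at_z(info,px,z):
    o,d=ray(info,px); return o+d*(z-o[2])/d[2]
def proj(info,P):
    K=np.array(info['camera_matrix']);T=np.array(info['world_from_camera'])
    p=T[:3,:3].T@(np.array(P)-T[:3,3]); q=K@[p[0],-p[1],-p[2]]; return q[:2]/q[2]
E
python3 - <<'E'
from h import *
o=ctrl.get_obs(); print({k:np.round(v,3) for k,v in o.items()}, ctrl.hold_point_z)
for c in ('scene','top'):
    shot(c,c+'0.png'); i=ctrl.camera_info(c); print(c,np.round(i['camera_matrix'],1),np.round(i['world_from_camera'],3),[k for k in i])
    for l in ('board','roller','keeper','peg_top'):
        print(l,[(np.round(d['rect']),round(d['score'],2)) for d in ctrl.look_for(c,l)[:3]])
E
```

```text
{'t': np.float64(0.0), 'qpos': array([-1.227,  0.424,  1.631,  0.   ,  1.089, -0.019]), 'qvel': array([ 0.   , -0.001,  0.   ,  0.   ,  0.002,  0.002]), 'joint_torque': array([ 2.0000e-03, -5.4462e+01, -2.7366e+01,  6.5000e-02,  2.3000e-02,
       -0.0000e+00]), 'ee_pos': array([ 221.653, -583.772,  221.901]), 'orientation': array([-3.089, -0.566,  0.   ]), 'ft_force': array([-0.253,  0.928,  0.755]), 'moment': array([-0.027, -0.043,  0.038]), 'grasp_force': np.float64(0.0), 'width': np.float64(87.776)} 18.700000000000003
scene [[452.1   0.  318.4]
 [  0.  452.1 236.9]
 [  0.    0.    1. ]] [[ 1.880000e-01 -6.380000e-01  7.470000e-01  1.357035e+03]
 [ 9.820000e-01  1.250000e-01 -1.400000e-01 -2.426090e+02]
 [-4.000000e-03  7.600000e-01  6.500000e-01  7.547940e+02]
 [ 0.000000e+00  0.000000e+00  0.000000e+00  1.000000e+00]] ['camera_matrix', 'world_from_camera']
board [(array([247., 210., 543., 317.]), 0.74)]
roller [(array([181., 222., 236., 266.]), 0.97), (array([351., 215., 392., 272.]), 0.79), (array([373., 159., 411., 203.]), 0.66)]
keeper [(array([357., 206., 399., 233.]), 0.56)]
peg_top [(array([360., 205., 398., 230.]), 0.47)]
top [[556.2   0.  314. ]
 [  0.  556.2 239. ]
 [  0.    0.    1. ]] [[-9.90000e-02  9.68000e-01 -2.29000e-01  3.57569e+02]
 [-9.95000e-01 -9.80000e-02  1.70000e-02 -9.43390e+01]
 [-6.00000e-03  2.30000e-01  9.73000e-01  1.12536e+03]
 [ 0.00000e+00  0.00000e+00  0.00000e+00  1.00000e+00]] ['camera_matrix', 'world_from_camera']
board [(array([ 64., 163., 385., 356.]), 0.77)]
roller [(array([147., 357., 212., 425.]), 0.95), (array([408., 243., 471., 302.]), 0.8), (array([221., 220., 276., 276.]), 0.68)]
keeper [(array([199., 285., 253., 308.]), 0.97)]
peg_top [(array([198., 290., 254., 307.]), 0.73)]
```

View pics/top0.png

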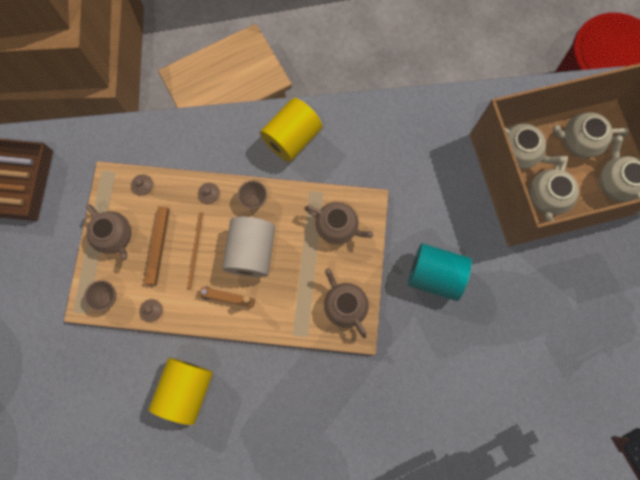

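View pics/scene0.png

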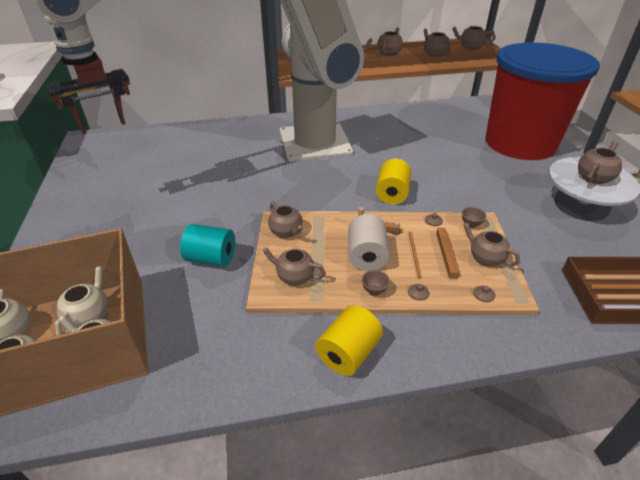

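The top view shows the board with corners near (98,163), (388,188), (376,354) and (66,323). The pale roller is at (249,246), the lip near x=196, the batten near (156,246), and the keeper runs from (205,293) to (250,302). Teapots stand right of the roller at (337,222) and (346,304). The yellow and turquoise cylinders are the decoys.

```bash
cat >> h.py <<'E'
def fitboard(c,pts,bpts):
    from scipy.optimize import least_squares
    i=ctrl.camera_info(c)
    def W(p,b): 
        ca,sa=np.cos(p[2]),np.sin(p[2]); return np.array([p[0]+ca*b[0]-sa*b[1],p[1]+sa*b[0]+ca*b[1],b[2]])
    f=lambda p:np.concatenate([proj(i,W(p,b))-q for q,b in zip(pts,bpts)])
    s=least_squares(f,[450,0,0]); return s.x,s.fun
E
python3 - <<'E'
from h import *
B=[(170,310,18),(170,-310,18),(-170,-310,18),(-170,310,18)]
for c,p in (('top',[(98,163),(388,188),(376,354),(66,323)]),('scene',[(529,309),(247,311),(262,212),(500,211)])):
    x,r=fitboard(c,p,B); print(c,np.round(x,3),np.round(r,1))
it=ctrl.camera_info('top')
th=x[2]
for n,p,z in (('roller top mid',(249,246),90),('peg right',(249,299),85),('pegleft',(205,290),85),('roller L',(228,243),63),('roller R',(273,248),63)):
    print(n,np.round(at_z(it,p,z)))
im=cv2.imread('pics/top0.png')[180:340,130:330]
cv2.imwrite('pics/crop.png',cv2.resize(im,None,fx=3.7,fy=3.7,interpolation=cv2.INTER_CUBIC))
E
```

```text
top [ 6.04119e+02  5.66880e+01 -1.96000e-01] [-1.3 -0.8  0.9  0.5  1.5 -0.1 -1.2  0.1]
scene [ 6.0310e+02  5.5435e+01 -2.0500e-01] [ 8.9  1.3 -3.3 -3.7 -0.4 -1.7 -6.8  0.9]
roller top mid [600.  12.  90.]
peg right [500.  20.  85.]
pegleft [525. 101.  85.]
roller L [617.  55.  63.]
roller R [598. -32.  63.]
```

View pics/crop.png

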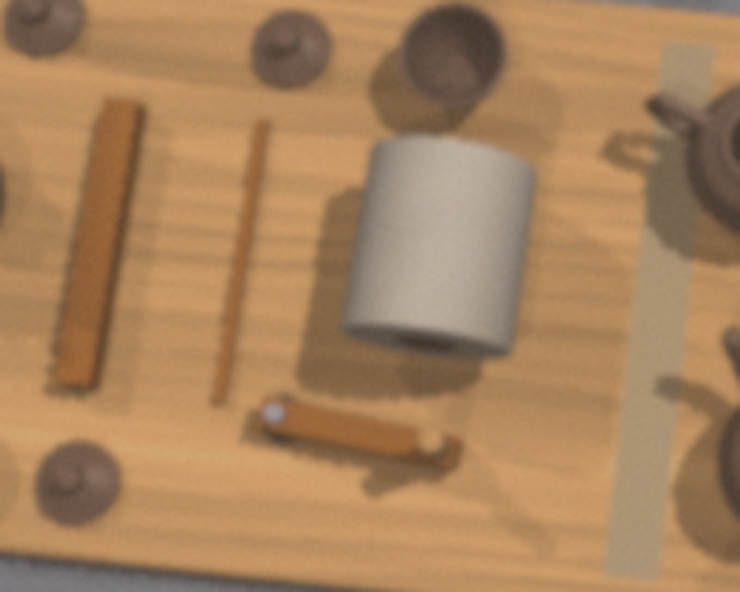

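The crop shows the pivot pin at about (204,291) and the peg top at about (247,298) in the full image. The roller is nearly square to the way. Next I compute the targets.

```bash
cat >> h.py <<'E'
BP=(604.1,56.7,-0.196)
def b2w(x,y,z): c,s=np.cos(BP[2]),np.sin(BP[2]); return np.array([BP[0]+c*x-s*y,BP[1]+s*x+c*y,z])
def w2b(P): c,s=np.cos(BP[2]),np.sin(BP[2]); d=np.array(P[:2])-BP[:2]; return np.array([c*d[0]+s*d[1],-s*d[0]+c*d[1],P[2]])
def pose(): o=ctrl.get_obs(); return np.array(o['ee_pos']),R.from_rotvec(o['orientation']),o
def delta(P,Rt):
    p,r,_=pose(); return np.round(r.inv().apply(np.array(P)-p),1),np.round((r.inv()*Rt).as_rotvec(),3)
def down(yaw): # tool y at world angle yaw, z down
    y=np.array([np.cos(yaw),np.sin(yaw),0]);z=np.array([0,0,-1.]);return R.from_matrix(np.c_[np.cross(y,z),y,z])
E
python3 - <<'E'
from h import *
it=ctrl.camera_info('top');isc=ctrl.camera_info('scene')
p,r,_=pose();print(np.round(r.as_matrix(),3))
for n,q,z in (('peg',(246.8,298.4),85),('piv',(203.8,291.4),40),('lipfar',(200.3,213.5),22),('lipnear',(189.5,288),22)):
    P=at_z(it,q,z);print(n,np.round(P),np.round(w2b(P)))
# roller: fit silhouette tangent planes; corners of outline in image
from scipy.optimize import least_squares
def outline(v,i):
    c,s=np.cos(v[2]),np.sin(v[2]);pts=[]
    for e in (-50,50):
        for a in np.linspace(0,2*np.pi,60):
            b=45*np.cos(a);pts.append(proj(i,[v[0]+c*e-s*b,v[1]+s*e+c*b,63+45*np.sin(a)]))
    return cv2.convexHull(np.array(pts,np.float32))
im=cv2.imread('pics/top0.png');hsv=cv2.cvtColor(im,cv2.COLOR_BGR2HSV)
m=((hsv[...,1]<60)&(hsv[...,2]>70)).astype(np.uint8);m[:, :215]=0;m[:,285:]=0;m[:208]=0;m[285:]=0
m=cv2.morphologyEx(m,cv2.MORPH_OPEN,np.ones((3,3)))
cs=max(cv2.findContours(m,0,2)[0],key=cv2.contourArea);h=cv2.convexHull(cs).reshape(-1,2).astype(np.float32)
print('mask',cv2.boundingRect(cs))
f=lambda v:[cv2.pointPolygonTest(outline(v,it),(float(a),float(b)),True) for a,b in h]
s=least_squares(f,[600,12,-.196],x_scale=[1,1,.01],diff_step=1e-3);print(s.x,w2b([*s.x[:2],63]),np.round(np.abs(s.fun).mean(),2))
for yaw in (BP[2]+np.pi/2,BP[2]-np.pi/2):
    t=b2w(0,-20,220);print(delta(t,down(yaw)))
E
```

```text
[[ 0.935  0.355 -0.   ]
 [ 0.355 -0.935  0.   ]
 [ 0.    -0.    -1.   ]]
peg [501.  24.  85.] [-94. -52.  85.]
piv [530. 112.  40.] [-84.  40.  40.]
lipfar [695. 114.  22.] [78. 74. 22.]
lipnear [542. 144.  22.] [-78.  73.  22.]
mask (224, 217, 50, 58)
[ 6.02830136e+02  1.60126592e+01 -1.40684787e-01] [  6.678207   -40.15561987  63.        ] 1.13
(array([ 574.3, -446.6,    2.7]), array([-0.   , -0.   , -2.583]))
(array([ 574.3, -446.6,    2.7]), array([-0.   ,  0.   ,  0.559]))
```

```bash
sed -i 's/^BP=.*/BP=(604.6,59.1,-0.196)/' h.py
python3 -m creep '[{"translation":[35,-27,0],"angular":[0,0,0.07],"jaw":0},{"translation":[75,-58,0],"angular":[0,0,0.14],"jaw":0},{"translation":[115,-90,0],"angular":[0,0,0.21],"jaw":0},{"translation":[160,-124,0],"angular":[0,0,0.28],"jaw":0},{"translation":[205,-159,0],"angular":[0,0,0.35],"jaw":0},{"translation":[250,-194,0],"angular":[0,0,0.42],"jaw":0},{"translation":[290,-225,0],"angular":[0,0,0.49],"jaw":0},{"translation":[330,-256,0],"angular":[0,0,0.56],"jaw":0}]'
python3 - <<'E'
from h import *
print(delta(b2w(6,-120,200),down(BP[2]-np.pi/2)))
E
```

```text
t: 1.5
ee_pos: [440.4, -226.4, 223.0]
orientation: [3.126, -0.313, 0.001]
ft_force: [0.1, 0.5, -0.7]
width: 11.2
grasp_force: 0.0
(array([ 110.8, -192.4,   23. ]), array([ 0.   , -0.001, -0.003]))
```

```bash
python3 -m creep '[{"translation":[15,-27,3],"angular":[0,0,0],"jaw":0},{"translation":[35,-60,7],"angular":[0,0,0],"jaw":0},{"translation":[55,-95,11],"angular":[0,0,0],"jaw":0},{"translation":[75,-130,15],"angular":[0,0,0],"jaw":0},{"translation":[93,-162,19],"angular":[0,0,0],"jaw":0},{"translation":[105,-183,22],"angular":[0,0,0],"jaw":0},{"translation":[111,-192,23],"angular":[0,0,0],"jaw":0},{"translation":[111,-192,23],"angular":[0,0,0],"jaw":0}]'
python3 - <<'E'
from h import *
p,r,_=pose();print(w2b(p))
shot('wrist','w1.png')
i=ctrl.camera_info('wrist');print(np.round(i['camera_matrix'],1),np.round(i['world_from_camera'],3))
for n,P in (('roller',b2w(6.7,-42.5,108)),('piv',b2w(-85,36,36)),('lip ends',b2w(80,71.5,22)),('',b2w(-80,71.5,22))): print(n,proj(i,P))
E
```

```text
t: 2.5
ee_pos: [585.9, -61.4, 199.6]
orientation: [3.126, -0.308, -0.001]
ft_force: [-1.1, -0.8, -0.4]
width: 0.6
grasp_force: 0.0
[   5.15007236 -121.80126985  199.55160218]
[[354.4   0.  324.5]
 [  0.  354.4 240.2]
 [  0.    0.    1. ]] [[-1.96000e-01  9.35000e-01  2.96000e-01  6.67396e+02]
 [-9.81000e-01 -1.87000e-01 -5.90000e-02 -7.72800e+01]
 [-0.00000e+00 -3.02000e-01  9.53000e-01  3.61791e+02]
 [ 0.00000e+00  0.00000e+00  0.00000e+00  1.00000e+00]]
roller [219.6410851  241.74616585]
piv [170.98891465 305.58392697]
lip ends [115.04234008 137.62988872]
 [142.27527195 295.06338187]
```

View pics/w1.png

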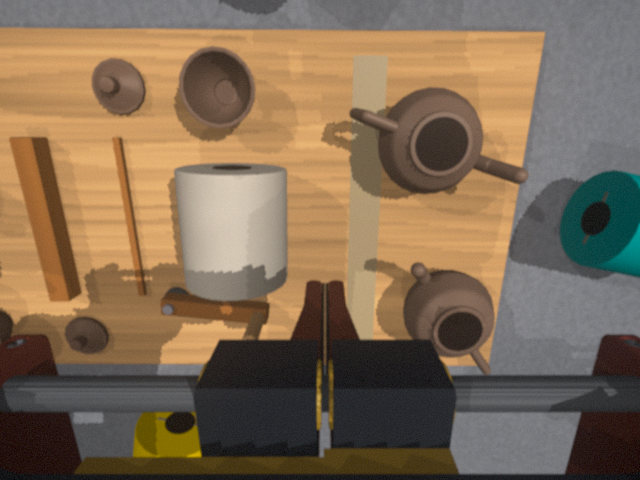

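The wrist view shows the lip ends at (117,138) and (142,293), within 2 px of prediction. The roller's outline is about x 175–288, y 163–297. The fingertips at (325,285) are clear of the teapots.

```bash
python3 - <<'E'
from h import *
i=ctrl.camera_info('wrist')
for y in (-40,-43,-46):
  for x in (4,8):
    v=[*b2w(x,y,0)[:2],BP[2]+.05];c,s=np.cos(v[2]),np.sin(v[2])
    P=np.array([proj(i,[v[0]+c*e-s*45*np.cos(a),v[1]+s*e+c*45*np.cos(a),63+45*np.sin(a)]) for e in (-50,50) for a in np.linspace(0,6.28,60)])
    print(x,y,np.round([*P.min(0),*P.max(0)]))
E
python3 -m creep '[{"translation":[0,-15,10],"angular":[0,0,0],"jaw":0},{"translation":[0,-30,22],"angular":[0,0,0],"jaw":0},{"translation":[0,-45,36],"angular":[0,0,0],"jaw":0},{"translation":[0,-55,52],"angular":[0,0,0],"jaw":0},{"translation":[0,-60,66],"angular":[0,0,0],"jaw":0},{"translation":[0,-60,76],"angular":[0,0,0],"jaw":0},{"translation":[0,-60,83],"angular":[0,0,0],"jaw":0},{"translation":[0,-60,83],"angular":[0,0,0],"jaw":0}]'
```

```text
4 -40 [165. 165. 288. 305.]
8 -40 [165. 161. 288. 300.]
4 -43 [169. 165. 291. 305.]
8 -43 [169. 161. 291. 300.]
4 -46 [173. 165. 294. 305.]
8 -46 [172. 161. 294. 300.]
t: 3.55
ee_pos: [597.5, -2.8, 116.2]
orientation: [3.126, -0.31, -0.001]
ft_force: [-0.7, 0.3, -0.9]
width: 0.0
grasp_force: 0.0
```

```bash
python3 -m creep '[{"translation":[0,0,3],"angular":[0,0,0],"jaw":0},{"translation":[0,0,5],"angular":[0,0,0],"jaw":0},{"translation":[0,0,7],"angular":[0,0,0],"jaw":0},{"translation":[0,0,7.5],"angular":[0,0,0],"jaw":0},{"translation":[0,0,8],"angular":[0,0,0],"jaw":0},{"translation":[0,0,8.3],"angular":[0,0,0],"jaw":0},{"translation":[0,0,8.6],"angular":[0,0,0],"jaw":0},{"translation":[0,0,8.6],"angular":[0,0,0],"jaw":0}]'
```

```text
t: 4.55
ee_pos: [597.7, -2.5, 108.1]
orientation: [3.126, -0.309, -0.0]
ft_force: [-0.1, 0.0, -0.9]
width: 0.3
grasp_force: 0.0
```

```bash
python3 -m creep '[{"translation":[0,0,0.3],"angular":[0,0,0],"jaw":0},{"translation":[0,0,0.6],"angular":[0,0,0],"jaw":0},{"translation":[0,0,0.8],"angular":[0,0,0],"jaw":0},{"translation":[0,0,1],"angular":[0,0,0],"jaw":0},{"translation":[0,0,1],"angular":[0,0,0],"jaw":0},{"translation":[0,0,1],"angular":[0,0,0],"jaw":0},{"translation":[0,0,1],"angular":[0,0,0],"jaw":0},{"translation":[0,0,1],"angular":[0,0,0],"jaw":0}]'
python3 -m creep '[{"translation":[0,0,0.3],"angular":[0,0,0],"jaw":0},{"translation":[0,0,0.6],"angular":[0,0,0],"jaw":0},{"translation":[0,0,0.8],"angular":[0,0,0],"jaw":0},{"translation":[0,0,0.8],"angular":[0,0,0],"jaw":0},{"translation":[0,0,0.8],"angular":[0,0,0],"jaw":0},{"translation":[0,0,0.8],"angular":[0,0,0],"jaw":0},{"translation":[0,0,0.8],"angular":[0,0,0],"jaw":0},{"translation":[0,0,0.8],"angular":[0,0,0],"jaw":0}]'
```

```text
t: 5.55
ee_pos: [597.7, -2.5, 107.1]
orientation: [-3.126, 0.309, 0.0]
ft_force: [-0.1, -0.0, -0.7]
width: 0.5
grasp_force: 0.0
t: 6.55
ee_pos: [597.8, -2.5, 106.4]
orientation: [3.126, -0.309, 0.0]
ft_force: [-1.3, -0.4, 5.7]
width: 0.6
grasp_force: 2.6
```

```bash
python3 -m creep '[{"translation":[0,-1,-0.1],"angular":[0,0,0],"jaw":0},{"translation":[0,-2.5,-0.25],"angular":[0,0,0],"jaw":0},{"translation":[0,-4,-0.4],"angular":[0,0,0],"jaw":0},{"translation":[0,-6,-0.55],"angular":[0,0,0],"jaw":0},{"translation":[0,-8,-0.7],"angular":[0,0,0],"jaw":0},{"translation":[0,-10,-0.8],"angular":[0,0,0],"jaw":0},{"translation":[0,-10,-0.8],"angular":[0,0,0],"jaw":0},{"translation":[0,-10,-0.8],"angular":[0,0,0],"jaw":0}]'
python3 - <<'E'
from h import *
p,r,o=pose();print(w2b(p),o['ft_force'],o['moment'])
E
```

```text
t: 7.55
ee_pos: [600.0, 7.3, 107.2]
orientation: [-3.126, 0.309, -0.001]
ft_force: [0.2, -1.1, 5.1]
width: 0.3
grasp_force: 2.5
[  5.52383407 -51.6724249  107.21008089] [ 0.1607143  -1.12812218  5.10249506] [ 0.0265558  -0.02030462 -0.02489355]
```

```bash
python3 -m creep '[{"translation":[0,-3,-0.1],"angular":[0,0,0],"jaw":0},{"translation":[0,-7,-0.2],"angular":[0,0,0],"jaw":0},{"translation":[0,-12,-0.3],"angular":[0,0,0],"jaw":0},{"translation":[0,-18,-0.3],"angular":[0,0,0],"jaw":0},{"translation":[0,-23,-0.3],"angular":[0,0,0],"jaw":0},{"translation":[0,-27,-0.3],"angular":[0,0,0],"jaw":0},{"translation":[0,-30,-0.3],"angular":[0,0,0],"jaw":0},{"translation":[0,-30,-0.3],"angular":[0,0,0],"jaw":0}]'
python3 - <<'E'
from h import *
shot('top','top1.png')
p,r,o=pose();print(w2b(p),o['ft_force'])
im=shot('wrist','w2.png')
E
```

```text
t: 8.55
ee_pos: [606.7, 37.0, 108.2]
orientation: [-3.126, 0.309, -0.004]
ft_force: [0.3, 0.2, 9.1]
width: 0.4
grasp_force: 4.3
[  6.32025526 -21.35643977 108.23602165] [0.84597156 0.59769886 9.04501814]
```

View pics/w2.png

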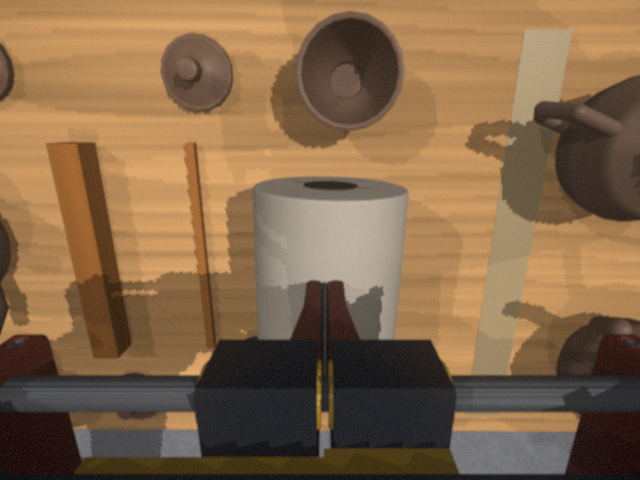

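The wrist view shows the roller under the finger, with its axis 1–2 mm behind the finger centre (columns 328 and 325). It has rolled about 20 mm, squarely, and the lip at column 195–208 is ahead.

```bash
python3 -m creep '[{"translation":[0,-4,-0.1],"angular":[0,0,0],"jaw":0},{"translation":[0,-9,-0.2],"angular":[0,0,0],"jaw":0},{"translation":[0,-12,-0.1],"angular":[0,0,0],"jaw":0},{"translation":[0,-14,0],"angular":[0,0,0],"jaw":0},{"translation":[0,-14,0],"angular":[0,0,0],"jaw":0},{"translation":[0,-14,-6],"angular":[0,0,0],"jaw":0},{"translation":[0,0,-6],"angular":[0,0,0],"jaw":0},{"translation":[0,11,-6],"angular":[0,0,0],"jaw":0}]'
python3 - <<'E'
from h import *
p,r,o=pose();print(w2b(p),o['ft_force'])
im=shot('wrist','w3.png')
i=ctrl.camera_info('wrist')
hsv=cv2.cvtColor(im,cv2.COLOR_RGB2HSV)
for row in (200,220,240,260):
    m=np.where((hsv[row,200:460,1]<60)&(hsv[row,200:460,2]>90))[0]+200; print(row,m.min(),m.max(),len(m))
for y in (-20,-17,-14):
    q=[proj(i,b2w(5,y,0)+[0,0,63]),proj(i,b2w(50,y,0)+[0,0,63])];print(y,np.round(q))
E
```

```text
t: 9.65
ee_pos: [602.5, 24.9, 112.9]
orientation: [3.126, -0.309, -0.002]
ft_force: [0.7, -0.3, 0.6]
width: 0.3
grasp_force: 0.0
[  4.59023088 -33.91197256 112.93954565] [ 0.68477988 -0.32682368  0.60346801]
200 223 371 149
220 224 370 147
240 225 369 145
260 226 367 142
-20 [[302. 264.]
 [301. 194.]]
-17 [[298. 264.]
 [296. 194.]]
-14 [[293. 264.]
 [291. 194.]]
```

```bash
python3 -m creep '[{"translation":[0,0,6],"angular":[0,0,0],"jaw":0},{"translation":[0,-5,5.8],"angular":[0,0,0],"jaw":0},{"translation":[0,-13,5.5],"angular":[0,0,0],"jaw":0},{"translation":[0,-22,5.3],"angular":[0,0,0],"jaw":0},{"translation":[0,-32,5.3],"angular":[0,0,0],"jaw":0},{"translation":[0,-40,5.3],"angular":[0,0,0],"jaw":0},{"translation":[0,-45,5.3],"angular":[0,0,0],"jaw":0},{"translation":[0,-47,5.3],"angular":[0,0,0],"jaw":0}]'
python3 -m creep '[{"translation":[0,0,0],"angular":[0,0,0],"jaw":0},{"translation":[0,0,0],"angular":[0,0,0],"jaw":0},{"translation":[0,0,-6],"angular":[0,0,0],"jaw":0},{"translation":[0,13,-6],"angular":[0,0,0],"jaw":0},{"translation":[0,25,-6],"angular":[0,0,0],"jaw":0},{"translation":[0,25,-6],"angular":[0,0,0],"jaw":0},{"translation":[0,25,-6],"angular":[0,0,0],"jaw":0},{"translation":[0,25,-6],"angular":[0,0,0],"jaw":0}]'
cat >> h.py <<'E'
def roll():
    im=ctrl.get_image('wrist');i=ctrl.camera_info('wrist');p,r,o=pose();b=w2b(p)
    hsv=cv2.cvtColor(im,cv2.COLOR_RGB2HSV);out=[]
    for row in (200,230,260):
        m=np.where((hsv[row,150:480,1]<60)&(hsv[row,150:480,2]>90))[0]+150
        c=(m.min()+m.max())/2
        for _ in range(1):
            P=w2b(at_z(i,(c,row),63)); out.append((int(m.min()),int(m.max()),round(float(P[1]),1)))
    print('tcp',np.round(b,1),'F',np.round(o['ft_force'],1),'rows',out,'rel',round(float(b[1]-np.median([x[2] for x in out])),1))
    return im
E
python3 -c "
from h import *
roll()"
```

```text
t: 10.7
ee_pos: [612.8, 72.4, 108.1]
orientation: [3.126, -0.308, 0.001]
ft_force: [2.3, -0.9, 3.0]
width: 0.6
grasp_force: 1.3
t: 11.7
ee_pos: [607.7, 47.7, 114.0]
orientation: [-3.126, 0.309, 0.0]
ft_force: [0.4, 0.3, 0.4]
width: 0.3
grasp_force: 0.0
tcp [  5.3 -10.5 114. ] F [ 0.2 -0.3  0.7] rows [(222, 370, 7.7), (223, 368, 8.5), (225, 366, 9.0)] rel -19.0
```

```bash
python3 -m creep '[{"translation":[0,-2,6.8],"angular":[0,0,0],"jaw":0},{"translation":[0,-6,6.8],"angular":[0,0,0],"jaw":0},{"translation":[0,-13,6.7],"angular":[0,0,0],"jaw":0},{"translation":[0,-22,6.5],"angular":[0,0,0],"jaw":0},{"translation":[0,-32,6.5],"angular":[0,0,0],"jaw":0},{"translation":[0,-40,6.5],"angular":[0,0,0],"jaw":0},{"translation":[0,-46,6.5],"angular":[0,0,0],"jaw":0},{"translation":[0,-49,6.5],"angular":[0,0,0],"jaw":0}]'
python3 -m creep '[{"translation":[0,0,0],"angular":[0,0,0],"jaw":0},{"translation":[0,0,0],"angular":[0,0,0],"jaw":0},{"translation":[0,0,-6],"angular":[0,0,0],"jaw":0},{"translation":[0,13,-6],"angular":[0,0,0],"jaw":0},{"translation":[0,25,-6],"angular":[0,0,0],"jaw":0},{"translation":[0,25,-6],"angular":[0,0,0],"jaw":0},{"translation":[0,25,-6],"angular":[0,0,0],"jaw":0},{"translation":[0,25,-6],"angular":[0,0,0],"jaw":0}]'
python3 -c "
from h import *
roll()"
```

```text
t: 12.75
ee_pos: [618.2, 96.1, 107.9]
orientation: [-3.126, 0.308, -0.003]
ft_force: [3.4, -0.9, 5.7]
width: 0.6
grasp_force: 2.3
t: 13.75
ee_pos: [612.4, 71.3, 113.5]
orientation: [-3.126, 0.309, 0.0]
ft_force: [-0.5, 0.0, 0.5]
width: 0.6
grasp_force: 0.0
tcp [  5.3  13.5 113.5] F [-0.3  0.9 -0.1] rows [(223, 372, 30.8), (225, 370, 31.2), (227, 368, 31.7)] rel -17.7
```

```bash
python3 -m creep '[{"translation":[0,-2,6.4],"angular":[0,0,0],"jaw":0},{"translation":[0,-5,6.4],"angular":[0,0,0],"jaw":0},{"translation":[0,-10,6.3],"angular":[0,0,0],"jaw":0},{"translation":[0,-16,6.1],"angular":[0,0,0],"jaw":0},{"translation":[0,-22,6],"angular":[0,0,0],"jaw":0},{"translation":[0,-26,6],"angular":[0,0,0],"jaw":0},{"translation":[0,-28,6],"angular":[0,0,0],"jaw":0},{"translation":[0,-28,6],"angular":[0,0,0],"jaw":0}]'
python3 -m creep '[{"translation":[0,0,0],"angular":[0,0,0],"jaw":0},{"translation":[0,0,-6],"angular":[0,0,0],"jaw":0},{"translation":[0,14,-6],"angular":[0,0,0],"jaw":0},{"translation":[0,14,-6],"angular":[0,0,0],"jaw":0},{"translation":[0,14,-6],"angular":[0,0,0],"jaw":0},{"translation":[0,14,-6],"angular":[0,0,0],"jaw":0},{"translation":[0,14,-6],"angular":[0,0,0],"jaw":0},{"translation":[0,14,-6],"angular":[0,0,0],"jaw":0}]'
python3 - <<'E'
from h import *
cv2.imwrite('pics/w4.png',cv2.cvtColor(roll(),cv2.COLOR_RGB2BGR))
i=ctrl.camera_info('wrist')
print([np.round(proj(i,b2w(s*80,71.5,22))) for s in (1,-1)],[np.round(proj(i,b2w(x,45,63))) for x in (50,55)])
E
```

```text
t: 14.8
ee_pos: [619.0, 99.2, 108.3]
orientation: [-3.126, 0.308, -0.004]
ft_force: [1.2, 0.1, 7.2]
width: 0.7
grasp_force: 3.1
t: 15.8
ee_pos: [615.1, 84.9, 113.5]
orientation: [3.126, -0.309, -0.0]
ft_force: [-0.2, -0.3, -0.5]
width: 0.9
grasp_force: 0.0
tcp [  5.3  27.3 113.6] F [ 0.1  0.7 -0.9] rows [(224, 373, 44.0), (226, 371, 44.5), (228, 369, 45.0)] rel -17.2
[array([262., 141.]), array([272., 342.])] [array([297., 195.]), array([297., 187.])]
```

View pics/w4.png

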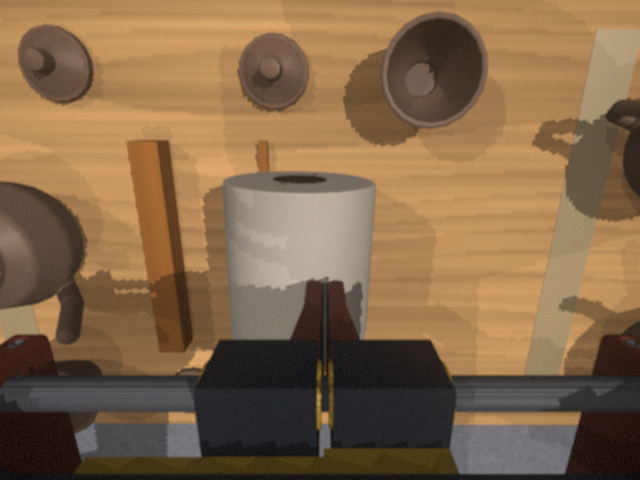

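Roller at board y≈44.5 and about square. The lip end shows at (263,142), where predicted. I'll feel for the lip in small steps.

```bash
python3 -m creep '[{"translation":[0,3,3],"angular":[0,0,0],"jaw":0},{"translation":[0,3,6],"angular":[0,0,0],"jaw":0},{"translation":[0,3,6.8],"angular":[0,0,0],"jaw":0},{"translation":[0,3,7],"angular":[0,0,0],"jaw":0},{"translation":[0,3,7],"angular":[0,0,0],"jaw":0},{"translation":[0,3,7],"angular":[0,0,0],"jaw":0},{"translation":[0,3,7],"angular":[0,0,0],"jaw":0},{"translation":[0,3,7],"angular":[0,0,0],"jaw":0}]'
python3 -c "
from h import *
roll()"
```

```text
t: 16.85
ee_pos: [614.6, 81.9, 106.6]
orientation: [-3.126, 0.309, -0.0]
ft_force: [-0.0, -0.4, -0.9]
width: 0.7
grasp_force: 0.0
tcp [  5.3  24.3 106.6] F [-0.5 -0.3  0. ] rows [(215, 369, 44.2), (217, 367, 44.8), (219, 365, 45.3)] rel -20.5
```

```bash
python3 -m creep '[{"translation":[0,-1,0],"angular":[0,0,0],"jaw":0},{"translation":[0,-2,0],"angular":[0,0,0],"jaw":0},{"translation":[0,-3,0],"angular":[0,0,0],"jaw":0},{"translation":[0,-4,-0.2],"angular":[0,0,0],"jaw":0},{"translation":[0,-5,-0.4],"angular":[0,0,0],"jaw":0},{"translation":[0,-6,-0.5],"angular":[0,0,0],"jaw":0},{"translation":[0,-6,-0.5],"angular":[0,0,0],"jaw":0},{"translation":[0,-6,-0.5],"angular":[0,0,0],"jaw":0}]'
python3 -c "
from h import *
roll()"
```

```text
t: 17.9
ee_pos: [615.9, 87.6, 107.2]
orientation: [3.126, -0.309, 0.001]
ft_force: [1.1, -1.9, 1.8]
width: 0.5
grasp_force: 0.9
tcp [  5.6  30.2 107.2] F [ 1.5 -1.5  2.9] rows [(222, 375, 46.4), (223, 373, 47.1), (225, 371, 47.6)] rel -16.9
```

```bash
python3 -m creep '[{"translation":[0,-1,-0.05],"angular":[0,0,0],"jaw":0},{"translation":[0,-2,-0.1],"angular":[0,0,0],"jaw":0},{"translation":[0,-3,-0.2],"angular":[0,0,0],"jaw":0},{"translation":[0,-4,-0.3],"angular":[0,0,0],"jaw":0},{"translation":[0,-4,-0.3],"angular":[0,0,0],"jaw":0},{"translation":[0,-4,-0.3],"angular":[0,0,0],"jaw":0},{"translation":[0,-4,-0.3],"angular":[0,0,0],"jaw":0},{"translation":[0,-4,-0.3],"angular":[0,0,0],"jaw":0}]'
python3 -c "
from h import *
roll()"
```

```text
t: 18.95
ee_pos: [617.0, 91.6, 107.9]
orientation: [-3.126, 0.309, -0.002]
ft_force: [0.4, -3.3, 6.9]
width: 0.3
grasp_force: 2.9
tcp [  5.8  34.3 107.9] F [ 0.5 -2.7  5.2] rows [(225, 379, 48.5), (227, 377, 48.8), (229, 374, 49.5)] rel -14.5
```

```bash
python3 -m creep '[{"translation":[0,-1,-0.2],"angular":[0,0,0],"jaw":0},{"translation":[0,-2,-0.4],"angular":[0,0,0],"jaw":0},{"translation":[0,-3,-0.6],"angular":[0,0,0],"jaw":0},{"translation":[0,-4,-0.7],"angular":[0,0,0],"jaw":0},{"translation":[0,-4,-0.7],"angular":[0,0,0],"jaw":0},{"translation":[0,-4,-0.7],"angular":[0,0,0],"jaw":0},{"translation":[0,-4,-0.7],"angular":[0,0,0],"jaw":0},{"translation":[0,-4,-0.7],"angular":[0,0,0],"jaw":0}]'
python3 -c "
from h import *
roll()"
```

```text
t: 20.0
ee_pos: [617.9, 95.5, 108.9]
orientation: [-3.126, 0.309, -0.002]
ft_force: [1.2, -2.8, 7.6]
width: 0.5
grasp_force: 4.0
tcp [  6.   38.3 109. ] F [ 0.3 -2.8  7.4] rows [(229, 382, 50.5), (231, 380, 50.8), (232, 378, 51.5)] rel -12.5
```

```bash
python3 -m creep '[{"translation":[0,-1,-0.2],"angular":[0,0,0],"jaw":0},{"translation":[0,-3,-0.65],"angular":[0,0,0],"jaw":0},{"translation":[0,-5,-1.1],"angular":[0,0,0],"jaw":0},{"translation":[0,-7,-1.5],"angular":[0,0,0],"jaw":0},{"translation":[0,-9,-1.8],"angular":[0,0,0],"jaw":0},{"translation":[0,-11,-2.1],"angular":[0,0,0],"jaw":0},{"translation":[0,-12,-2.2],"angular":[0,0,0],"jaw":0},{"translation":[0,-12,-2.2],"angular":[0,0,0],"jaw":0}]'
python3 -c "
from h import *
roll()"
```

```text
t: 21.05
ee_pos: [620.6, 107.6, 111.9]
orientation: [-3.126, 0.309, -0.003]
ft_force: [0.0, -2.9, 12.2]
width: 0.6
grasp_force: 6.1
tcp [  6.3  50.7 111.9] F [-0.6 -2.6 12.7] rows [(241, 394, 55.8), (242, 391, 56.5), (244, 389, 56.7)] rel -5.8
```

```bash
python3 -m creep '[{"translation":[0,-2,-0.35],"angular":[0,0,0],"jaw":0},{"translation":[0,-4,-0.65],"angular":[0,0,0],"jaw":0},{"translation":[0,-6,-0.95],"angular":[0,0,0],"jaw":0},{"translation":[0,-8,-1.2],"angular":[0,0,0],"jaw":0},{"translation":[0,-10,-1.35],"angular":[0,0,0],"jaw":0},{"translation":[0,-12,-1.5],"angular":[0,0,0],"jaw":0},{"translation":[0,-13,-1.55],"angular":[0,0,0],"jaw":0},{"translation":[0,-14,-1.6],"angular":[0,0,0],"jaw":0}]'
python3 -c "
from h import *
roll()"
```

```text
t: 22.1
ee_pos: [623.5, 121.7, 113.5]
orientation: [-3.125, 0.309, -0.004]
ft_force: [0.8, -0.6, 11.4]
width: 0.3
grasp_force: 5.6
tcp [  6.3  65.2 113.5] F [-0.2 -1.2 11.6] rows [(254, 406, 62.8), (255, 403, 63.3), (256, 401, 63.6)] rel 1.9
```

```bash
python3 -m creep '[{"translation":[0,-2,-0.2],"angular":[0,0,0],"jaw":0},{"translation":[0,-4,-0.35],"angular":[0,0,0],"jaw":0},{"translation":[0,-6,-0.5],"angular":[0,0,0],"jaw":0},{"translation":[0,-8,-0.6],"angular":[0,0,0],"jaw":0},{"translation":[0,-10,-0.7],"angular":[0,0,0],"jaw":0},{"translation":[0,-12,-0.7],"angular":[0,0,0],"jaw":0},{"translation":[0,-14,-0.7],"angular":[0,0,0],"jaw":0},{"translation":[0,-15,-0.7],"angular":[0,0,0],"jaw":0}]'
python3 -c "
from h import *
roll()"
```

```text
t: 23.15
ee_pos: [626.4, 136.5, 113.4]
orientation: [-3.125, 0.309, -0.004]
ft_force: [2.7, -0.1, 4.6]
width: 0.5
grasp_force: 2.5
tcp [  6.2  80.2 113.4] F [2.7 0.5 5.3] rows [(267, 421, 69.3), (268, 418, 69.6), (269, 415, 70.0)] rel 10.6
```

```bash
python3 -m creep '[{"translation":[0,-1.5,0.05],"angular":[0,0,0],"jaw":0},{"translation":[0,-3,0.1],"angular":[0,0,0],"jaw":0},{"translation":[0,-4.5,0.2],"angular":[0,0,0],"jaw":0},{"translation":[0,-6,0.3],"angular":[0,0,0],"jaw":0},{"translation":[0,-7.5,0.45],"angular":[0,0,0],"jaw":0},{"translation":[0,-9,0.6],"angular":[0,0,0],"jaw":0},{"translation":[0,-10,0.7],"angular":[0,0,0],"jaw":0},{"translation":[0,-11,0.8],"angular":[0,0,0],"jaw":0}]'
python3 -c "
from h import *
roll()"
```

```text
t: 24.2
ee_pos: [628.5, 147.2, 112.6]
orientation: [-3.125, 0.309, -0.003]
ft_force: [2.8, 1.3, 6.4]
width: 0.6
grasp_force: 3.1
tcp [  6.2  91.2 112.6] F [2.8 0.9 6.5] rows [(277, 431, 74.3), (277, 428, 74.8), (278, 424, 75.3)] rel 16.4
```

```bash
python3 -m creep '[{"translation":[0,-1,0.15],"angular":[0,0,0],"jaw":0},{"translation":[0,-2,0.3],"angular":[0,0,0],"jaw":0},{"translation":[0,-3,0.5],"angular":[0,0,0],"jaw":0},{"translation":[0,-4,0.7],"angular":[0,0,0],"jaw":0},{"translation":[0,-5,0.9],"angular":[0,0,0],"jaw":0},{"translation":[0,-6,1.1],"angular":[0,0,0],"jaw":0},{"translation":[0,-7,1.3],"angular":[0,0,0],"jaw":0},{"translation":[0,-8,1.5],"angular":[0,0,0],"jaw":0}]'
python3 -c "
from h import *
roll()"
```

```text
t: 25.25
ee_pos: [630.1, 155.2, 111.1]
orientation: [-3.125, 0.309, -0.003]
ft_force: [1.9, 2.2, 6.8]
width: 0.2
grasp_force: 3.0
tcp [  6.3  99.4 111.1] F [2.1 1.9 5.6] rows [(284, 439, 78.1), (285, 436, 78.1), (285, 432, 78.8)] rel 21.3
```

```bash
python3 -m creep '[{"translation":[0,-1,0.25],"angular":[0,0,0],"jaw":0},{"translation":[0,-2,0.5],"angular":[0,0,0],"jaw":0},{"translation":[0,-3,0.75],"angular":[0,0,0],"jaw":0},{"translation":[0,-4,1.0],"angular":[0,0,0],"jaw":0},{"translation":[0,-5,1.3],"angular":[0,0,0],"jaw":0},{"translation":[0,-6,1.6],"angular":[0,0,0],"jaw":0},{"translation":[0,-7,1.9],"angular":[0,0,0],"jaw":0},{"translation":[0,-8,2.2],"angular":[0,0,0],"jaw":0}]'
python3 -c "
from h import *
roll()"
```

```text
t: 26.3
ee_pos: [631.7, 163.2, 108.8]
orientation: [-3.125, 0.309, -0.004]
ft_force: [3.3, 1.3, 5.0]
width: 0.3
grasp_force: 2.8
tcp [  6.3 107.5 108.8] F [3.2 2.4 5.8] rows [(291, 449, 81.4), (291, 445, 81.9), (292, 441, 82.2)] rel 25.6
```

```bash
python3 -m creep '[{"translation":[0,-1,0.35],"angular":[0,0,0],"jaw":0},{"translation":[0,-2,0.7],"angular":[0,0,0],"jaw":0},{"translation":[0,-3,1.05],"angular":[0,0,0],"jaw":0},{"translation":[0,-4,1.4],"angular":[0,0,0],"jaw":0},{"translation":[0,-5,1.75],"angular":[0,0,0],"jaw":0},{"translation":[0,-6,2.1],"angular":[0,0,0],"jaw":0},{"translation":[0,-7,2.5],"angular":[0,0,0],"jaw":0},{"translation":[0,-8,2.9],"angular":[0,0,0],"jaw":0}]'
python3 -c "
from h import *
roll()"
```

```text
t: 27.35
ee_pos: [633.2, 171.0, 105.8]
orientation: [-3.125, 0.309, -0.003]
ft_force: [2.6, 2.2, 4.7]
width: 0.3
grasp_force: 2.9
tcp [  6.3 115.4 105.8] F [3.9 2.3 4.5] rows [(298, 457, 85.3), (299, 453, 85.4), (299, 450, 85.5)] rel 30.0
```

```bash
python3 -m creep '[{"translation":[0,-1,0.4],"angular":[0,0,0],"jaw":0},{"translation":[0,-2,0.85],"angular":[0,0,0],"jaw":0},{"translation":[0,-3,1.3],"angular":[0,0,0],"jaw":0},{"translation":[0,-4,1.75],"angular":[0,0,0],"jaw":0},{"translation":[0,-5,2.2],"angular":[0,0,0],"jaw":0},{"translation":[0,-6,2.65],"angular":[0,0,0],"jaw":0},{"translation":[0,-7,3.1],"angular":[0,0,0],"jaw":0},{"translation":[0,-8,3.6],"angular":[0,0,0],"jaw":0}]'
python3 -c "
from h import *
roll()"
```

```text
t: 28.4
ee_pos: [634.6, 178.6, 102.1]
orientation: [-3.125, 0.309, -0.003]
ft_force: [4.0, 2.8, 4.3]
width: 0.1
grasp_force: 3.1
tcp [  6.2 123.2 102. ] F [5.3 3.3 3.9] rows [(305, 467, 88.7), (305, 463, 89.0), (306, 459, 89.0)] rel 34.2
```

```bash
python3 -m creep '[{"translation":[0,-1.5,0.6],"angular":[0,0,0],"jaw":0},{"translation":[0,-3,1.2],"angular":[0,0,0],"jaw":0},{"translation":[0,-5,2.1],"angular":[0,0,0],"jaw":0},{"translation":[0,-7,3],"angular":[0,0,0],"jaw":0},{"translation":[0,-9,4],"angular":[0,0,0],"jaw":0},{"translation":[0,-11,5],"angular":[0,0,0],"jaw":0},{"translation":[0,-13,5.5],"angular":[0,0,0],"jaw":0},{"translation":[0,-15,5.5],"angular":[0,0,0],"jaw":0}]'
python3 -c "
from h import *
roll()"
```

```text
t: 29.45
ee_pos: [635.5, 192.2, 95.3]
orientation: [3.125, -0.309, -0.004]
ft_force: [-0.0, 0.1, 0.5]
width: 0.6
grasp_force: 0.0
tcp [  4.3 136.8  95.2] F [0.7 0.4 0.8] rows [(313, 479, 97.9), (314, 477, 97.1), (315, 473, 96.9)] rel 39.7
```

```bash
python3 -m creep '[{"translation":[0,0,-25],"angular":[0,0,0],"jaw":0},{"translation":[0,0,-70],"angular":[0,0,0],"jaw":0},{"translation":[-20,35,-75],"angular":[0,0,0],"jaw":0},{"translation":[-45,75,-75],"angular":[0,0,0],"jaw":0},{"translation":[-70,115,-75],"angular":[0,0,0],"jaw":0},{"translation":[-100,160,-75],"angular":[0,0,0],"jaw":0},{"translation":[-120,190,-75],"angular":[0,0,0],"jaw":0},{"translation":[-120,190,-75],"angular":[0,0,0],"jaw":0}]'
python3 - <<'E'
from h import *
p,r,o=pose();print(w2b(p),np.round(o['qpos'],2))
shot('wrist','w5.png');i=ctrl.camera_info('wrist')
print([np.round(proj(i,P)) for P in (b2w(-94,-54.5,85),b2w(-85,36,36),b2w(6,97,63))])
print([(np.round(d['rect']),round(d['score'],2)) for d in ctrl.look_for('wrist','peg_top')[:3]])
E
```

```text
t: 30.5
ee_pos: [479.0, 28.5, 170.5]
orientation: [3.125, -0.313, -0.005]
ft_force: [0.8, 0.2, 0.7]
width: 0.6
grasp_force: 0.0
[-117.23948032  -54.48347627  170.52922436] [ 0.03  0.29  1.98 -0.    0.87  1.81]
[array([327., 218.]), array([220., 194.]), array([109.,  71.])]
[(array([206., 180., 334., 222.]), 0.84)]
```

View pics/w5.png

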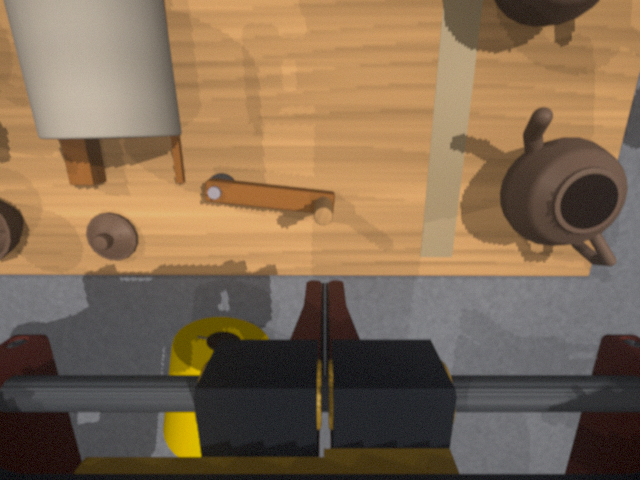

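Peg top is at (323,215), about 3 px from prediction. The pivot pin is at (214,193), the roller is home in front of the batten, and the fingers are clear of the peg on its -x side.

```bash
python3 -m creep '[{"translation":[0,-1,15],"angular":[0,0,0],"jaw":0},{"translation":[0,-2,35],"angular":[0,0,0],"jaw":0},{"translation":[0,-2,55],"angular":[0,0,0],"jaw":0},{"translation":[0,-2,75],"angular":[0,0,0],"jaw":0},{"translation":[0,-2,95],"angular":[0,0,0],"jaw":0},{"translation":[0,-2,108],"angular":[0,0,0],"jaw":0},{"translation":[0,-2,112],"angular":[0,0,0],"jaw":0},{"translation":[0,-2,112],"angular":[0,0,0],"jaw":0}]'
python3 - <<'E'
from h import *
p,r,o=pose();b=w2b(p);print(b,o['ft_force'])
C=np.array([-85,37.])
def tcp(phi,off):
    return C+90*np.array([np.cos(phi),np.sin(phi)])-off*np.array([-np.sin(phi),np.cos(phi)])
f0=np.radians(-95);phis=np.linspace(f0,0,17)[1:]
cur=b[:2];yaw=0;
for k in range(2):
    for ph in phis[8*k:8*k+8]:
        q=tcp(ph,17)-cur; turn=(ph-np.radians(-90))-yaw; turn=ph-f0-yaw
        c,s=np.cos(yaw),np.sin(yaw); qx,qy=c*q[0]+s*q[1],-s*q[0]+c*q[1]
        print(np.round([qx,-qy,-turn],3))
    cur=tcp(phis[8*k+7],17); yaw=phis[8*k+7]-f0; print()
E
```

```text
t: 31.6
ee_pos: [482.3, 32.0, 58.9]
orientation: [3.126, -0.309, -0.0]
ft_force: [-0.2, -0.0, -0.3]
width: 0.7
grasp_force: 0.0
[-114.67391836  -50.38147424   58.87504387] [-0.15061908 -0.0389547  -0.29911368]
[14.149  2.885 -0.104]
[23.569  4.006 -0.207]
[33.056  4.148 -0.311]
[42.506  3.307 -0.415]
[51.818  1.493 -0.518]
[60.893 -1.275 -0.622]
[69.632 -4.966 -0.725]
[77.943 -9.541 -0.829]

[ 9.254  2.09  -0.104]
[18.675  3.212 -0.207]
[28.161  3.353 -0.311]
[37.611  2.512 -0.415]
[46.923  0.698 -0.518]
[55.998 -2.069 -0.622]
[64.738 -5.76  -0.725]
[ 73.049 -10.336  -0.829]
```

```bash
python3 -m creep '[{"translation":[12,2.5,-0.1],"angular":[0,0,-0.1],"jaw":0},{"translation":[23.5,4,-0.1],"angular":[0,0,-0.21],"jaw":0},{"translation":[33,4,-0.1],"angular":[0,0,-0.31],"jaw":0},{"translation":[42.5,3.5,-0.1],"angular":[0,0,-0.415],"jaw":0},{"translation":[52,1.5,-0.1],"angular":[0,0,-0.52],"jaw":0},{"translation":[61,-1.5,-0.1],"angular":[0,0,-0.62],"jaw":0},{"translation":[69.5,-5,-0.1],"angular":[0,0,-0.725],"jaw":0},{"translation":[78,-9.5,-0.1],"angular":[0,0,-0.83],"jaw":0}]'
python3 - <<'E'
from h import *
p,r,o=pose();print(w2b(p),o['ft_force'],np.degrees(np.arctan2(*(r.as_matrix()[:2,0][::-1])))-np.degrees(BP[2]))
shot('wrist','w6.png')
print([(np.round(d['rect']),round(d['score'],2)) for d in ctrl.look_for('wrist','keeper')[:3]])
E
```

```text
t: 32.6
ee_pos: [560.8, 25.8, 59.8]
orientation: [2.984, 0.982, 0.0]
ft_force: [-2.0, 0.1, -1.6]
width: 0.6
grasp_force: 0.6
[-36.5161972  -41.23628606  59.82182958] [-2.03256104  0.11470392 -1.63061586] 47.67520721973341
[(array([145., 217., 347., 301.]), 0.64)]
```

View pics/w6.png

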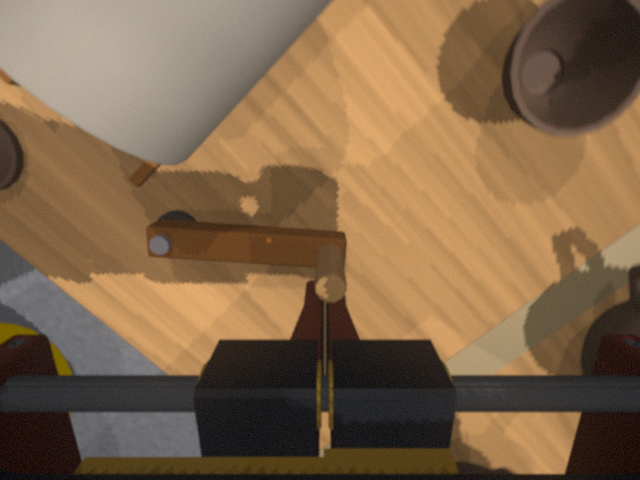

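The peg is against the finger face and nearly centred, at (330,287) with the finger at column 325. The bar has swung about halfway and is clear of the roller.

```bash
python3 -m creep '[{"translation":[9.5,2.5,0.5],"angular":[0,0,-0.1],"jaw":0},{"translation":[19,4,0.5],"angular":[0,0,-0.21],"jaw":0},{"translation":[28.5,4.5,0.5],"angular":[0,0,-0.31],"jaw":0},{"translation":[38,4,0.5],"angular":[0,0,-0.415],"jaw":0},{"translation":[47,2,0.5],"angular":[0,0,-0.52],"jaw":0},{"translation":[56,-1,0.5],"angular":[0,0,-0.62],"jaw":0},{"translation":[64,-4.5,0.5],"angular":[0,0,-0.725],"jaw":0},{"translation":[70,-7.5,0.5],"angular":[0,0,-0.8],"jaw":0}]'
python3 - <<'E'
from h import *
p,r,o=pose();print(w2b(p),o['ft_force'],np.degrees(np.arctan2(*(r.as_matrix()[:2,0][::-1])))-np.degrees(BP[2]))
E
```

```text
t: 33.7
ee_pos: [612.8, 73.3, 59.2]
orientation: [2.368, 2.063, 0.001]
ft_force: [0.6, -1.7, -1.3]
width: 0.3
grasp_force: 0.6
[ 5.28928636 15.50062232 59.16691325] [ 0.63402088 -1.67185549 -1.32109474] 93.34449486567537
```

```bash
python3 -m creep '[{"translation":[0.5,0,0],"angular":[0,0,0],"jaw":0},{"translation":[1,0,0],"angular":[0,0,0],"jaw":0},{"translation":[1.5,0,0],"angular":[0,0,0],"jaw":0},{"translation":[2,0,0],"angular":[0,0,0],"jaw":0},{"translation":[2.5,0,0],"angular":[0,0,0],"jaw":0},{"translation":[3,0,0],"angular":[0,0,0],"jaw":0},{"translation":[3,0,0],"angular":[0,0,0],"jaw":0},{"translation":[3,0,0],"angular":[0,0,0],"jaw":0}]'
python3 -m creep '[{"translation":[0.5,0,0],"angular":[0,0,0],"jaw":0},{"translation":[1,0,0],"angular":[0,0,0],"jaw":0},{"translation":[1.5,0,0],"angular":[0,0,0],"jaw":0},{"translation":[1.5,0,0],"angular":[0,0,0],"jaw":0},{"translation":[1.5,0,0],"angular":[0,0,0],"jaw":0},{"translation":[1.5,0,0],"angular":[0,0,0],"jaw":0},{"translation":[1.5,0,0],"angular":[0,0,0],"jaw":0},{"translation":[1.5,0,0],"angular":[0,0,0],"jaw":0}]'
```

```text
t: 34.7
ee_pos: [612.9, 75.1, 58.9]
orientation: [2.369, 2.062, -0.002]
ft_force: [-0.9, -8.4, 2.6]
width: 0.4
grasp_force: 3.9
t: 35.7
ee_pos: [612.9, 75.3, 58.9]
orientation: [2.368, 2.062, -0.004]
ft_force: [-1.2, -13.6, 4.2]
width: 0.7
grasp_force: 6.9
```

```bash
python3 -m creep '[{"translation":[-3,0,0],"angular":[0,0,0],"jaw":0},{"translation":[-10,0,0],"angular":[0,0,0],"jaw":0},{"translation":[-20,0,-2],"angular":[0,0,0],"jaw":0},{"translation":[-24,0,-20],"angular":[0,0,0],"jaw":0},{"translation":[-24,0,-55],"angular":[0,0,0],"jaw":0},{"translation":[-24,0,-95],"angular":[0,0,0],"jaw":0},{"translation":[-24,0,-120],"angular":[0,0,0],"jaw":0},{"translation":[-24,0,-125],"angular":[0,0,0],"jaw":0}]'
python3 - <<'E'
from h import *
shot('wrist','w7.png');i=ctrl.camera_info('wrist')
print([np.round(proj(i,P)) for P in (b2w(5,36,85),b2w(-85,36,41))])
E
```

```text
t: 36.7
ee_pos: [611.2, 54.0, 186.7]
orientation: [2.367, 2.061, 0.006]
ft_force: [-0.1, 0.6, -0.2]
width: 0.4
grasp_force: 0.0
[array([325., 191.]), array([220., 176.])]
```

View pics/w7.png

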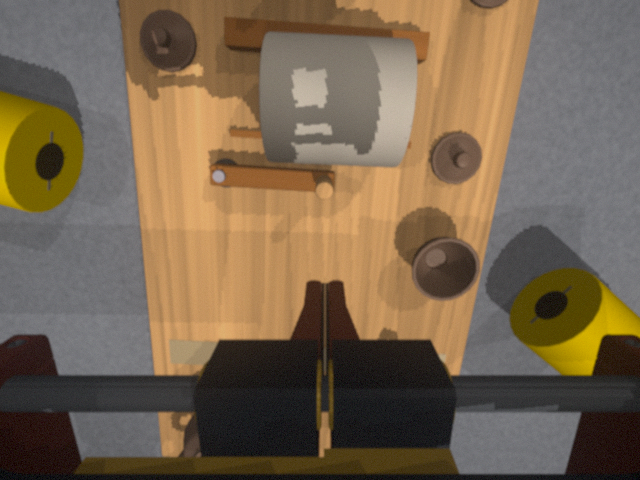

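The keeper is closed across the way, with the peg at (325,189) against a predicted (325,191). The roller lies between lip and batten, and the robot is clear of everything.

```bash
python3 -c "
from workcell import ctrl
print(ctrl.close_job())"
```

```text
the job is handed in; nothing more can be done
None
```

The roller is over the lip and at rest in its bay, the keeper is swung to its stop behind it, nothing else was touched as far as the pictures show, and the job was handed in at about 37 s, with no verdict returned.

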